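# Find and seat the rocking tub lid

### The job

One of the four red tub lids on the shop counter is not snapped on: press gently with the closed fingertips near the edge of the lids, one after another, until you find the one that rocks. Then press that lid down in its middle until it is fully home, and finish while still pressing it down there. Do not lift any lid, and leave the jar, the bottle and the scoop alone.

Things in the scene. Friction and masses are not known exactly. Their poses are not given: they have to be found in the camera images.
- lid_a: one of four look-alike red plastic lids, each on a white tub fixed in the counter: 100 mm across, 22 mm high, flat top with a 60 mm paper disc in the middle. Origin at the centre of its lower edge, z up. The tops stand 80 to 88 mm above the counter at random: height does not tell which is loose. Lids that are home do not give at all. A lid cracks above 60 N.
- lid_a_top (a point): centre of that lid's top face, z square to it. Just one of the four is loose (which is not told): 3 to 5 N pressed 33 mm out from its middle, on any side, leans it about 0.12 rad (that edge dips about 4 mm); it springs level again. Pressed in its middle it resists with about 10 N, goes down 6 mm to a firm stop, stays there and no longer rocks.
- lid_b: one of four look-alike red plastic lids, each on a white tub fixed in the counter: 100 mm across, 22 mm high, flat top with a 60 mm paper disc in the middle. Origin at the centre of its lower edge, z up. The tops stand 80 to 88 mm above the counter at random: height does not tell which is loose. Lids that are home do not give at all. A lid cracks above 60 N.
- lid_b_top (a point): centre of that lid's top face, z square to it. Just one of the four is loose (which is not told): 3 to 5 N pressed 33 mm out from its middle, on any side, leans it about 0.12 rad (that edge dips about 4 mm); it springs level again. Pressed in its middle it resists with about 10 N, goes down 6 mm to a firm stop, stays there and no longer rocks.
- lid_c: one of four look-alike red plastic lids, each on a white tub fixed in the counter: 100 mm across, 22 mm high, flat top with a 60 mm paper disc in the middle. Origin at the centre of its lower edge, z up. The tops stand 80 to 88 mm above the counter at random: height does not tell which is loose. Lids that are home do not give at all. A lid cracks above 60 N.
- lid_c_top (a point): centre of that lid's top face, z square to it. Just one of the four is loose (which is not told): 3 to 5 N pressed 33 mm out from its middle, on any side, leans it about 0.12 rad (that edge dips about 4 mm); it springs level again. Pressed in its middle it resists with about 10 N, goes down 6 mm to a firm stop, stays there and no longer rocks.
- lid_d: one of four look-alike red plastic lids, each on a white tub fixed in the counter: 100 mm across, 22 mm high, flat top with a 60 mm paper disc in the middle. Origin at the centre of its lower edge, z up. The tops stand 80 to 88 mm above the counter at random: height does not tell which is loose. Lids that are home do not give at all. A lid cracks above 60 N.
- lid_d_top (a point): centre of that lid's top face, z square to it. Just one of the four is loose (which is not told): 3 to 5 N pressed 33 mm out from its middle, on any side, leans it about 0.12 rad (that edge dips about 4 mm); it springs level again. Pressed in its middle it resists with about 10 N, goes down 6 mm to a firm stop, stays there and no longer rocks.
- honey: loose amber jar with a brass lid, 60 mm across, 95 mm high, standing beyond the tubs; origin at the centre of its underside
- syrup: loose green bottle, 48 mm across, 125 mm high, standing beyond the tubs; origin at the centre of its underside
- scoop: loose aluminium scoop, tray 75 x 50 x 26 mm with a wooden handle 75 mm long and 16 mm thick towards its -x, lying between the robot and the tubs; origin at the underside of the tray's centre
Not all that is in view belongs to the job. Leave any black or grey look-alike of the part that bears lid_d alone.

How it is judged:
By the outcome, as a careful person would: the job done as asked, in the order asked, and still so for the second after the job is handed in, while the arm keeps its last pose, push and grip.
It also fails if it takes over 48 s, if anything falls off the work surface, if the arm or the gripper's body presses on something with over 40 N, if the wrist force passes 120 N, or if a joint passes its speed limit or range.

### The arm

A 7-joint arm with a two-finger parallel gripper is mounted at the origin on the work surface. World frame = base frame: x ahead of the robot, y to its left, z up, the work surface at z = 0. Lengths are in m, angles in rad, forces in N, time in s.
With the tool pointing down it reaches from about 0.35 to 0.9 m from the base axis. Payload 8.1 kg.
Tool frame: the origin (TCP) lies on the centre line of the jaws, within the pads' length; the fingertips stand 19 mm ahead of it and the grasp point (between the pads) is the TCP (arm.tip_reach is the distance from the TCP to the fingertips, in m); z points along the fingers, y is the line along which they close (so a half turn about z gives the same grasp; the last joint's range is limited). The gripper opens to 92 mm and grips with 3 to 60 N. Pads are 19 mm wide; open, the fingers measure 130 mm over their backs; the gripper's body (75 mm by 190 mm) begins 47 mm behind the grasp point.
Start: joints at [1.078, 0.434, 0.025, 1.573, -0.012, 1.134, -0.075], TCP at [0.237, -0.578, 0.246] pointing down, gripper open.
Joint ranges: [-2.62, 2.62], [-0.44, 2.09], [-1.27, 1.32], [0.08, 2.57], [-1.32, 4.46], [0.12, 2], [-2.74, 2.74]. Speed limits (rad/s): [2.22, 2.22, 3.01, 3.01, 3.14, 3.14, 3.14].

### API

Orientations are given as a rotation vector (axis times angle).
In Python, from cell import arm gives the robot as it stands.
- The arm moves only by the tool arm_command, never from a script. Its argument "targets" is a list that holds one entry, the list of rows, each a list of 6 numbers: the shift along the tool's x, y, z in m, then the turn, a rotation vector about the tool's x, y, z in rad. A call has 1 to 10 rows; each row shifts and turns the commanded pose from where the row before left it, along the tool's axes as they then stand; what a row does not reach is not made up. A row lasts 1/8 s, in which the tool goes at most 62.5 mm and 10.7 degrees, less where a joint would pass 70% of its speed; a pose out of reach is approached as far as the arm can. A call with a gripper value outside its range is refused whole. "jaw" is the finger opening in m, from 0 to 0.0918, set as the call begins (left out, the last holds). The fingers move at their own pace and stop on an object; "newtons" is the grip in N (left out, the last holds). Time passes only in rows, so rows that do not move let the fingers close. It gives the time, the measured TCP pose, the force, the opening and the grip force at its end, in the units of the state.
- arm.observe(): the state, without advancing time (a new reading comes with each control period).
- arm.get_image(name): name is "side" or "top"; returns a dict with "pixels" (400x640x3 uint8, red, green, blue), "z_map" (400x640 float32, m along the optical axis (not along the pixel's ray), 0 where there is no reading), "fx", "fy", "cx", "cy" (pixels), "xyz" and "rotation" of the camera in the world. Camera axes: x right, y down, z forward; pixel columns grow to the right and rows downward; lengths in m; the calibration is good to about 2 mm. A picture is of the moment at which its call begins.
- arm.sign_off(): hands the job in; it is judged then, once.
The state is a dict: "clock": time; "joints": joint angles; "dq": joint speeds; "joint_efforts": joint torques, N m; "position": TCP position; "ee_rot": TCP orientation; "force": force on the tool from outside, world axes, zero at the start; "ft_torque": the same for the moment, N m; "width": opening from 0.0 (shut) to 1.0 (fully open); "gripper_force": force on a finger pad.
Only numpy, scipy, OpenCV 4.12 (cv2) and the standard library are available. Lean on these libraries where they do the work, as an engineer would, in place of code of your own. Each camera call takes 0.05 s, during which the arm holds its last target. There are 200 camera calls.

## Working session

There is one attempt and no reset: what is moved stays moved. The work goes in short steps, Python scripts to look and compute and a tool call to move; the robot and the scene stay as the last step left them, time stands still between calls to the robot, and variables do not carry over. Pictures are saved under pics/ and viewed, at most 10 in all, crops included, and the job is handed in when it is done.

Besides the shell and the picture viewer there is one more tool, called after ">>>" as name(argument=value, ...), one argument or row to a line, values as JSON. arm_command: Moves the arm, as the interface text tells. Its arguments: {"type":"object","properties":{"targets":{"type":"array","items":{"type":"array","items":{"type":"array","items":{"type":"number"}}}},"jaw":{"type":"number"},"newtons":{"type":"number"}},"required":["targets"]}

```bash
mkdir -p pics; cat > h.py <<'E'
import numpy as np, cv2
from cell import arm
def grab(n):
    im=arm.get_image(n); im['R']=np.array(im['rotation']) ; 
    if im['R'].shape!=(3,3): im['R']=cv2.Rodrigues(im['R'].astype(float))[0]
    return im
def cloud(im):
    z=im['z_map']; v,u=np.mgrid[:z.shape[0],:z.shape[1]]
    c=np.stack([(u-im['cx'])/im['fx']*z,(v-im['cy'])/im['fy']*z,z],-1)
    return c@im['R'].T+np.array(im['xyz'])
def save(im,f): cv2.imwrite('pics/'+f,im['pixels'][:,:,::-1])
E
python3 - <<'E'
from h import *
s=arm.observe(); print({k:np.round(v,3) for k,v in s.items()})
for n in('top','side'):
    im=grab(n); save(im,n+'0.png'); P=cloud(im); print(n,im['xyz'],np.round(im['R'],2).tolist())
    hsv=cv2.cvtColor(im['pixels'],cv2.COLOR_RGB2HSV)
    m=(((hsv[...,0]<8)|(hsv[...,0]>172))&(hsv[...,1]>120)&(hsv[...,2]>60)).astype('uint8')
    k,l,st,ce=cv2.connectedComponentsWithStats(m)
    for i in range(1,k):
        if st[i,4]>100:
            cn=cv2.findContours((l==i).astype('uint8'),0,2)[0]; c=max(cn,key=len)
            q=P[l==i]; q=q[q[:,2]>0]; print(st[i],ce[i].round(),cv2.minEnclosingCircle(c),np.percentile(q,[1,50,99],axis=0).round(3).tolist())
E
```

```text
{'clock': np.float64(0.0), 'joints': array([ 1.078,  0.435,  0.025,  1.574, -0.012,  1.134, -0.075]), 'dq': array([-0.001,  0.   ,  0.001,  0.001, -0.   ,  0.001, -0.001]), 'joint_efforts': array([-1.0000e-03, -6.6785e+01,  9.8500e-01, -3.1446e+01, -6.1000e-02,
        4.3000e-02,  0.0000e+00]), 'position': array([ 0.237, -0.578,  0.245]), 'ee_rot': array([-3.081e+00, -6.080e-01,  1.000e-03]), 'force': array([0.828, 0.509, 0.1  ]), 'ft_torque': array([-0.051,  0.052, -0.036]), 'gripper_force': np.float64(0.0), 'width': np.float64(1.0)}
top [ 0.43563251 -0.00815507  0.94664246] [[0.02, -0.99, 0.13], [-1.0, -0.01, 0.03], [-0.03, -0.13, -0.99]]
[255 173  42  42 859] [276. 194.] ((275.4651794433594, 193.3706512451172), 20.784605026245117) [[0.523, 0.08, 0.002], [0.569, 0.125, 0.081], [0.619, 0.176, 0.085]]
[194 182  42  41 881] [215. 202.] ((214.0757598876953, 201.14393615722656), 21.471622467041016) [[0.499, 0.229, 0.065], [0.545, 0.272, 0.081], [0.596, 0.326, 0.085]]
[361 194  43  42 911] [382. 215.] ((381.77459716796875, 214.55181884765625), 21.503765106201172) [[0.474, -0.177, 0.012]
[... 680 characters left out ...]
.675], [0.42, 0.738, 0.675]]
[339 130  35  24 475] [356. 143.] ((355.76971435546875, 140.10995483398438), 17.266098022460938) [[0.466, -0.465, 0.001], [0.512, -0.252, 0.081], [0.562, -0.23, 0.085]]
[326 155  39  29 618] [345. 171.] ((344.89129638671875, 167.32608032226562), 19.18198013305664) [[0.473, -0.244, 0.044], [0.519, -0.101, 0.086], [0.571, -0.077, 0.089]]
[ 281  216   47   38 1004] [304. 236.] ((303.8070983886719, 233.43701171875), 23.446287155151367) [[0.521, 0.081, 0.063], [0.565, 0.153, 0.082], [0.618, 0.18, 0.085]]
[ 270  268   54   49 1461] [297. 294.] ((297.108154296875, 291.7319641113281), 27.518146514892578) [[0.498, 0.232, 0.061], [0.542, 0.3, 0.082], [0.594, 0.331, 0.085]]
```

View pics/top0.png

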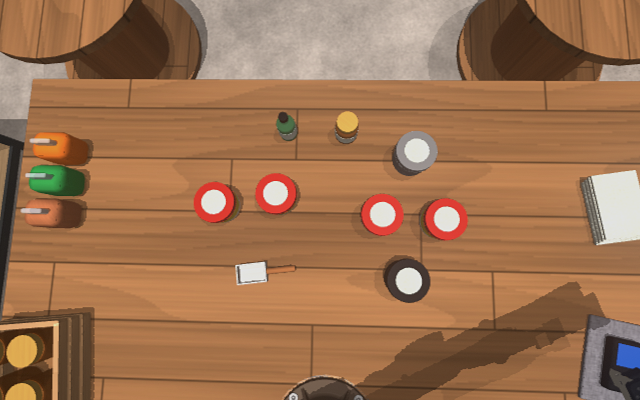

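```bash
python3 - <<'E'
from h import *
im=grab('top'); P=cloud(im)
for u,v in((275.5,193.4),(214.5,201.5),(382,214.6),(445.3,218.8)):
    d=np.hypot(*(np.mgrid[:400,:640]-np.array([v,u])[:,None,None])); q=P[d<15]
    h=np.median(q[:,2]); a=im['R']@np.array([(u-im['cx'])/im['fx'],(v-im['cy'])/im['fy'],1]); t=(h-im['xyz'][2])/a[2]
    # top face by depth
    m=(d<32)&(abs(P[...,2]-h)<.008); c=P[m]
    print((np.array(im['xyz'])+t*a).round(4),h.round(4),((c.min(0)+c.max(0))/2).round(4),(np.ptp(c,axis=0)).round(3))
# anything tall near
z=P[...,2]; m=((z>.1)&(P[...,0]>.3)).astype('uint8'); k,l,st,ce=cv2.connectedComponentsWithStats(m)
for i in range(1,k):
    if st[i,4]>40: print(st[i],np.percentile(P[l==i],[2,50,98],axis=0).round(3).tolist())
R=cv2.Rodrigues(arm.observe()['ee_rot'])[0]; print(R.round(3))
E
```

```text
[0.57   0.1275 0.0814] 0.0814 [0.5718 0.1269 0.0799] [0.099 0.098 0.013]
[0.5479 0.2761 0.0811] 0.0811 [0.5484 0.2781 0.0795] [0.096 0.1   0.013]
[ 0.522  -0.1293  0.0851] 0.0851 [ 0.5238 -0.1307  0.0843] [0.096 0.098 0.014]
[ 0.5148 -0.2795  0.0807] 0.0807 [ 0.5161 -0.282   0.0792] [0.098 0.099 0.012]
[278 112  11  12  91] [[0.739, 0.099, 0.103], [0.748, 0.109, 0.123], [0.76, 0.119, 0.128]]
[ 30 136  29  14 211] [[0.672, 0.671, 0.1], [0.683, 0.69, 0.118], [0.699, 0.72, 0.126]]
[ 26 170  29  12 166] [[0.592, 0.671, 0.1], [0.599, 0.688, 0.121], [0.613, 0.718, 0.126]]
[ 21 204  28  15 179] [[0.5, 0.67, 0.1], [0.514, 0.691, 0.121], [0.528, 0.719, 0.126]]
[[ 0.925  0.38  -0.001]
 [ 0.38  -0.925  0.001]
 [-0.    -0.001 -1.   ]]
```

Top view: the four red lids are at px (214,202), (276,194), (382,215) and (445,219). Their heights of 81–85 mm and 98–100 mm widths match the sizes given. The grey lid (416,152) and black lid (407,281) are decoys, the scoop is at (255,272), and the bottle and jar stand beyond the tubs. I'll go to the nearest lid with the jaws closed.

>>> arm_command(
  targets=[
    [[0.042,-0.0213,0.014,0,0,0],[0.042,-0.0213,0.014,0,0,0],[0.042,-0.0213,0.014,0,0,0],[0.042,-0.0213,0.014,0,0,0],[0.042,-0.0213,0.014,0,0,0],[0.042,-0.0213,0.014,0,0,0],[0.042,-0.0213,0.014,0,0,0],[0.043,-0.0213,0.014,0,0,0],[0,0,0,0,0,0],[0,0,0,0,0,0]],
  ],
  jaw=0,
  newtons=20,
)

```text
clock: 1.4
position: [0.4841, -0.2928, 0.1335]
ee_rot: [3.082, 0.609, -0.001]
force: [-0.9, 0.2, 0.4]
width: 0.008
gripper_force: 0.0
```

>>> arm_command(
  targets=[
    [[0,0,0.015,0,0,0],[0,0,0.012,0,0,0],[0,0,0.003,0,0,0],[0,0,0.001,0,0,0],[0,0,0.001,0,0,0],[0,0,0,0,0,0]],
  ],
)

```text
clock: 2.15
position: [0.4846, -0.2925, 0.1019]
ee_rot: [3.082, 0.608, 0.001]
force: [-0.3, 1.0, 0.1]
width: 0.005
gripper_force: 0.0
```

>>> arm_command(
  targets=[
    [[0,0,0.001,0,0,0],[0,0,0.001,0,0,0],[0,0,0,0,0,0]],
  ],
)

```text
clock: 2.52
position: [0.4847, -0.2926, 0.1007]
ee_rot: [3.082, 0.608, 0.001]
force: [-2.5, 0.8, 10.8]
width: 0.004
gripper_force: 5.3
```

>>> arm_command(
  targets=[
    [[0,0,0.001,0,0,0],[0,0,0,0,0,0]],
  ],
)

```text
clock: 2.78
position: [0.4847, -0.2925, 0.1007]
ee_rot: [3.081, 0.608, 0.001]
force: [-5.7, 2.7, 21.6]
width: 0.005
gripper_force: 10.6
```

Lid A is rigid: the position held while the force rose about 11 N per mm. I'll move to the next lid.

>>> arm_command(
  targets=[
    [[0,0,-0.015,0,0,0],[0,0,-0.015,0,0,0],[0.021,-0.045,0,0,0,0],[0.021,-0.045,0,0,0,0],[0.0215,-0.046,0,0,0,0],[0,0,0.01,0,0,0],[0,0,0.009,0,0,0],[0,0,0.002,0,0,0],[0,0,0,0,0,0]],
  ],
)

```text
clock: 3.9
position: [0.4913, -0.1437, 0.1075]
ee_rot: [3.083, 0.605, -0.001]
force: [-0.0, 0.1, 0.3]
width: 0.008
gripper_force: 0.0
```

>>> arm_command(
  targets=[
    [[0,0,0.001,0,0,0],[0,0,0,0,0,0]],
  ],
)

```text
clock: 4.15
position: [0.4916, -0.1429, 0.1068]
ee_rot: [3.082, 0.607, 0.0]
force: [0.2, -0.7, 0.5]
width: 0.004
gripper_force: 0.0
```

>>> arm_command(
  targets=[
    [[0,0,0.001,0,0,0],[0,0,0,0,0,0]],
  ],
)

```text
clock: 4.4
position: [0.4915, -0.1426, 0.1057]
ee_rot: [3.082, 0.608, -0.0]
force: [-0.0, 0.1, -0.0]
width: 0.005
gripper_force: 0.0
```

>>> arm_command(
  targets=[
    [[0,0,0.0007,0,0,0],[0,0,0,0,0,0]],
  ],
)

```text
clock: 4.65
position: [0.4916, -0.1425, 0.1052]
ee_rot: [3.082, 0.608, 0.0]
force: [-1.9, -0.7, 3.0]
width: 0.005
gripper_force: 1.4
```

>>> arm_command(
  targets=[
    [[0,0,0.0008,0,0,0],[0,0,0,0,0,0]],
  ],
)

```text
clock: 4.9
position: [0.4916, -0.1425, 0.1051]
ee_rot: [3.082, 0.608, 0.001]
force: [-3.8, 0.6, 14.2]
width: 0.006
gripper_force: 6.7
```

Lid B is rigid too. On to lid C.

>>> arm_command(
  targets=[
    [[0,0,-0.03,0,0,0],[0.0285,-0.044,0,0,0,0],[0.0285,-0.044,0,0,0,0],[0.0285,-0.044,0,0,0,0],[0.0285,-0.044,0,0,0,0],[0.0285,-0.044,0,0,0,0],[0,0,0.015,0,0,0],[0,0,0.012,0,0,0],[0,0,0.003,0,0,0],[0,0,0,0,0,0]],
  ],
)

```text
clock: 6.15
position: [0.5397, 0.1137, 0.104]
ee_rot: [3.082, 0.605, -0.001]
force: [-0.2, 0.3, 0.3]
width: 0.002
gripper_force: 0.0
```

>>> arm_command(
  targets=[
    [[0,0,0.001,0,0,0],[0,0,0,0,0,0]],
  ],
)

```text
clock: 6.4
position: [0.54, 0.1148, 0.1035]
ee_rot: [3.082, 0.607, 0.001]
force: [0.5, 1.0, 0.7]
width: 0.006
gripper_force: 0.0
```

>>> arm_command(
  targets=[
    [[0,0,0.0007,0,0,0],[0,0,0,0,0,0]],
  ],
)

```text
clock: 6.65
position: [0.5398, 0.1151, 0.1026]
ee_rot: [3.082, 0.608, 0.0]
force: [0.4, -0.6, -0.0]
width: 0.005
gripper_force: 0.0
```

>>> arm_command(
  targets=[
    [[0,0,0.0008,0,0,0],[0,0,0,0,0,0]],
  ],
)

```text
clock: 6.9
position: [0.5397, 0.1151, 0.1016]
ee_rot: [3.082, 0.608, -0.0]
force: [-0.5, -0.1, -0.6]
width: 0.005
gripper_force: 0.0
```

>>> arm_command(
  targets=[
    [[0,0,0.0008,0,0,0],[0,0,0,0,0,0]],
  ],
)

```text
clock: 7.15
position: [0.5398, 0.1151, 0.1014]
ee_rot: [3.082, 0.608, 0.0]
force: [-1.7, -0.6, 6.2]
width: 0.008
gripper_force: 3.1
```

>>> arm_command(
  targets=[
    [[0,0,0.0007,0,0,0],[0,0,0,0,0,0]],
  ],
)

```text
clock: 7.4
position: [0.5399, 0.1151, 0.1013]
ee_rot: [3.082, 0.608, 0.001]
force: [-4.9, -1.3, 14.9]
width: 0.006
gripper_force: 7.0
```

Lid C is rigid. Next I'll confirm that lid D rocks.

>>> arm_command(
  targets=[
    [[0,0,-0.03,0,0,0],[0.012,-0.049,0,0,0,0],[0.012,-0.049,0,0,0,0],[0.012,-0.049,0,0,0,0],[0,0,0.015,0,0,0],[0,0,0.01,0,0,0],[0,0,0.002,0,0,0],[0,0,0,0,0,0],[0,0,0,0,0,0]],
  ],
)

```text
clock: 8.52
position: [0.5177, 0.2642, 0.1036]
ee_rot: [-3.082, -0.607, -0.001]
force: [0.3, -0.4, 0.5]
width: 0.003
gripper_force: 0.0
```

>>> arm_command(
  targets=[
    [[0,0,0.001,0,0,0],[0,0,0,0,0,0]],
  ],
)

```text
clock: 8.78
position: [0.5173, 0.2647, 0.1023]
ee_rot: [-3.082, -0.608, -0.0]
force: [-0.8, 0.2, 0.3]
width: 0.007
gripper_force: 0.0
```

>>> arm_command(
  targets=[
    [[0,0,0.0008,0,0,0],[0,0,0,0,0,0]],
  ],
)

```text
clock: 9.02
position: [0.5172, 0.2648, 0.1013]
ee_rot: [3.082, 0.608, -0.0]
force: [-0.2, 0.1, -0.2]
width: 0.005
gripper_force: 0.0
```

>>> arm_command(
  targets=[
    [[0,0,0.0008,0,0,0],[0,0,0,0,0,0]],
  ],
)

```text
clock: 9.28
position: [0.5172, 0.2648, 0.1006]
ee_rot: [3.082, 0.608, 0.0]
force: [0.4, 0.1, 0.6]
width: 0.008
gripper_force: 0.3
```

>>> arm_command(
  targets=[
    [[0,0,0.001,0,0,0],[0,0,0,0,0,0]],
  ],
)

```text
clock: 9.52
position: [0.5173, 0.2648, 0.0996]
ee_rot: [3.082, 0.608, 0.0]
force: [0.3, -0.8, 1.8]
width: 0.003
gripper_force: 0.7
```

>>> arm_command(
  targets=[
    [[0,0,0.001,0,0,0],[0,0,0,0,0,0]],
  ],
)

```text
clock: 9.78
position: [0.5174, 0.2648, 0.0987]
ee_rot: [-3.082, -0.608, -0.0]
force: [-0.7, 0.3, 2.1]
width: 0.006
gripper_force: 1.2
```

It is giving softly, so lid D rocks. I'll press slightly further to be sure.

>>> arm_command(
  targets=[
    [[0,0,0.001,0,0,0],[0,0,0.0008,0,0,0],[0,0,0,0,0,0]],
  ],
)

```text
clock: 10.15
position: [0.5175, 0.2648, 0.0971]
ee_rot: [-3.082, -0.608, -0.001]
force: [-1.3, -0.9, 5.4]
width: 0.003
gripper_force: 3.0
```

Lid D dips about 3.7 mm at 5 N, so it is the loose one. I'll lift clear, move to its middle and press down.

>>> arm_command(
  targets=[
    [[0,0,-0.02,0,0,0],[0.0165,0,0,0,0,0],[0.0165,0,0,0,0,0],[0,0,0.01,0,0,0],[0,0,0.004,0,0,0],[0,0,0.001,0,0,0],[0,0,0.001,0,0,0],[0,0,0.001,0,0,0],[0,0,0,0,0,0]],
  ],
)

```text
clock: 11.28
position: [0.5469, 0.2769, 0.1003]
ee_rot: [3.082, 0.608, -0.002]
force: [-4.6, -2.4, 7.7]
width: 0.004
gripper_force: 3.7
```

>>> arm_command(
  targets=[
    [[0,0,0.001,0,0,0],[0,0,0.001,0,0,0],[0,0,0,0,0,0]],
  ],
)

```text
clock: 11.65
position: [0.5469, 0.2769, 0.0984]
ee_rot: [3.082, 0.608, -0.002]
force: [-5.8, -2.5, 7.8]
width: 0.005
gripper_force: 4.1
```

>>> arm_command(
  targets=[
    [[0,0,0.001,0,0,0],[0,0,0.001,0,0,0],[0,0,0,0,0,0]],
  ],
)

```text
clock: 12.02
position: [0.5469, 0.2769, 0.0964]
ee_rot: [3.082, 0.608, -0.002]
force: [-5.1, -2.2, 8.5]
width: -0.0
gripper_force: 4.2
```

>>> arm_command(
  targets=[
    [[0,0,0.001,0,0,0],[0,0,0.001,0,0,0],[0,0,0,0,0,0]],
  ],
)

```text
clock: 12.4
position: [0.5469, 0.2769, 0.0949]
ee_rot: [3.082, 0.608, -0.001]
force: [-5.6, -3.1, 12.6]
width: 0.004
gripper_force: 6.5
```

>>> arm_command(
  targets=[
    [[0,0,0.001,0,0,0],[0,0,0,0,0,0],[0,0,0,0,0,0]],
  ],
)

```text
clock: 12.78
position: [0.5469, 0.277, 0.0947]
ee_rot: [3.082, 0.608, -0.001]
force: [-8.0, -4.5, 21.8]
width: 0.005
gripper_force: 10.5
```

The lid went down 6.1 mm to a firm stop and is held there at 22 N. I'll check the scene once and hand in.

```bash
python3 - <<'E'
from h import *
im=grab('top'); save(im,'end.png'); s=arm.observe(); print(s['clock'],s['position'],s['force']); 
print(arm.sign_off())
E
```

```text
12.825 [0.5469681  0.2769638  0.09469991] [-7.8364287  -4.13509661 21.13645383]
the job is handed in; nothing more can be done
None
```

The loose lid was the leftmost red one in the top view: it rocked at about 5 N. I pressed it down 6 mm in its middle to its firm stop and handed the job in at 12.8 s, still pressing with about 21 N; the other three lids didn't give, and I didn't view a final picture.

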